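# Load three blue sample cartridges and shut the cover

### The job

Put exactly three of the five blue sample cartridges into the instrument's white sample well, lowered gently (not dropped) so that they lie flat on its floor, then fold the cover fully shut. The other two blue cartridges stay lying on the bench; leave the orange cartridges and everything else undisturbed.

Things in the scene. Friction and masses are not known exactly. Their poses are not given: they have to be found in the camera images.
- sampler: white plastic sample well of the instrument, fixed to the bench: an open-topped box 122 (own x) x 210 (own y) x 52 mm high, inside 112 x 200 mm, walls and floor 5 mm thick, no dividers. Origin: centre of its underside, on the bench; +x points to its hinge side (away from the robot), where a low white housing 90 mm deep and 42 mm high adjoins it; z up
- cover (a joint): angle of the well's white hinged cover in rad: 0 is shut (lying flat on the well's rim), about 1.57 is standing upright. The stiff hinge runs along the top of the well's +x wall, parallel to the well's y, at the well's own x = +61, z = 52 mm. The cover is a panel 122 mm from hinge to free edge, 210 mm wide and 8 mm thick, and stays at whatever angle it is left
- cover_handle (a point): grip of the small black knob on the outer face of the cover, near its free edge, 35 mm off the face, in the middle of its width (upper side when shut, facing away from the robot when open)
- cover_hinge (a point): middle of the cover's hinge line
- blue1: blue sample cartridge: flat base 80 (own x) x 40 (own y) x 14 mm high, with an upright square-cornered grip block 24 (x) x 16 (y) mm in the middle of its top, from 14 to 40 mm height; 0.12 kg. Origin: centre of the underside, z up
- blue2: blue sample cartridge: flat base 80 (own x) x 40 (own y) x 14 mm high, with an upright square-cornered grip block 24 (x) x 16 (y) mm in the middle of its top, from 14 to 40 mm height; 0.12 kg. Origin: centre of the underside, z up
- blue3: blue sample cartridge: flat base 80 (own x) x 40 (own y) x 14 mm high, with an upright square-cornered grip block 24 (x) x 16 (y) mm in the middle of its top, from 14 to 40 mm height; 0.12 kg. Origin: centre of the underside, z up
- blue4: blue sample cartridge: flat base 80 (own x) x 40 (own y) x 14 mm high, with an upright square-cornered grip block 24 (x) x 16 (y) mm in the middle of its top, from 14 to 40 mm height; 0.12 kg. Origin: centre of the underside, z up
- blue5: blue sample cartridge: flat base 80 (own x) x 40 (own y) x 14 mm high, with an upright square-cornered grip block 24 (x) x 16 (y) mm in the middle of its top, from 14 to 40 mm height; 0.12 kg. Origin: centre of the underside, z up
- orange1: orange sample cartridge: flat base 80 (own x) x 40 (own y) x 14 mm high, with an upright square-cornered grip block 24 (x) x 16 (y) mm in the middle of its top, from 14 to 40 mm height; 0.12 kg. Origin: centre of the underside, z up
- orange2: orange sample cartridge: flat base 80 (own x) x 40 (own y) x 14 mm high, with an upright square-cornered grip block 24 (x) x 16 (y) mm in the middle of its top, from 14 to 40 mm height; 0.12 kg. Origin: centre of the underside, z up
- bottle: tall amber glass bottle with white cap, 54 mm diameter, 140 mm high; origin: centre of underside
- jar: short glass jar with green cap, 60 mm diameter, 68 mm high; origin: centre of underside
- beaker: green glass beaker, 70 mm diameter, 70 mm high; origin: centre of underside
- weight: brass calibration weight, 48 mm diameter, 66 mm high; origin: centre of underside
- tip_box: green box with a clear top, 122 x 82 mm, 62 mm high; origin: centre of underside
There are look-alikes about, which are no part of the job. Leave any pink look-alike of the blue4 alone.

How it is judged:
On the way, in this order (a step that is already met when the one before it is completed fails the run):
1. exactly three blue cartridges lie flat in the sample well, the other two on the bench (((x of blue1 in the frame of sampler between -0.05 and 0.05 m and y of blue1 in the frame of sampler between -0.095 and 0.095 m and z of blue1 in the frame of sampler between 0 and 0.012 m and angle between blue1's own z axis and vertical below 0.12 rad) or ((x of blue1 in the frame of sampler above 0.066 m or x of blue1 in the frame of sampler below -0.066 m or y of blue1 in the frame of sampler above 0.115 m or y of blue1 in the frame of sampler below -0.115 m) and height (world z) of blue1 below 0.012 m and angle between blue1's own z axis and vertical below 0.2 rad)) and ((x of blue2 in the frame of sampler between -0.05 and 0.05 m and y of blue2 in the frame of sampler between -0.095 and 0.095 m and z of blue2 in the frame of sampler between 0 and 0.012 m and angle between blue2's own z axis and vertical below 0.12 rad) or ((x of blue2 in the frame of sampler above 0.066 m or x of blue2 in the frame of sampler below -0.066 m or y of blue2 in the frame of sampler above 0.115 m or y of blue2 in the frame of sampler below -0.115 m) and height (world z) of blue2 below 0.012 m and angle between blue2's own z axis and vertical below 0.2 rad)) and ((x of blue3 in the frame of sampler between -0.05 and 0.05 m and y of blue3 in the frame of sampler between -0.095 and 0.095 m and z of blue3 in the frame of sampler between 0 and 0.012 m and angle between blue3's own z axis and vertical below 0.12 rad) or ((x of blue3 in the frame of sampler above 0.066 m or x of blue3 in the frame of sampler below -0.066 m or y of blue3 in the frame of sampler above 0.115 m or y of blue3 in the frame of sampler below -0.115 m) and height (world z) of blue3 below 0.012 m and angle between blue3's own z axis and vertical below 0.2 rad)) and ((x of blue4 in the frame of sampler between -0.05 and 0.05 m and y of blue4 in the frame of sampler between -0.095 and 0.095 m and z of blue4 in the frame of sampler between 0 and 0.012 m and angle between blue4's own z axis and vertical below 0.12 rad) or ((x of blue4 in the frame of sampler above 0.066 m or x of blue4 in the frame of sampler below -0.066 m or y of blue4 in the frame of sampler above 0.115 m or y of blue4 in the frame of sampler below -0.115 m) and height (world z) of blue4 below 0.012 m and angle between blue4's own z axis and vertical below 0.2 rad)) and ((x of blue5 in the frame of sampler between -0.05 and 0.05 m and y of blue5 in the frame of sampler between -0.095 and 0.095 m and z of blue5 in the frame of sampler between 0 and 0.012 m and angle between blue5's own z axis and vertical below 0.12 rad) or ((x of blue5 in the frame of sampler above 0.066 m or x of blue5 in the frame of sampler below -0.066 m or y of blue5 in the frame of sampler above 0.115 m or y of blue5 in the frame of sampler below -0.115 m) and height (world z) of blue5 below 0.012 m and angle between blue5's own z axis and vertical below 0.2 rad)) and ((z of each of blue1, blue2, blue3 in the frame of sampler above 0.0025 m and z of each of blue4, blue5 in the frame of sampler below 0.0025 m) or (z of each of blue1, blue2, blue4 in the frame of sampler above 0.0025 m and z of each of blue3, blue5 in the frame of sampler below 0.0025 m) or (z of each of blue1, blue2, blue5 in the frame of sampler above 0.0025 m and z of each of blue3, blue4 in the frame of sampler below 0.0025 m) or (z of each of blue1, blue3, blue4 in the frame of sampler above 0.0025 m and z of each of blue2, blue5 in the frame of sampler below 0.0025 m) or (z of each of blue1, blue3, blue5 in the frame of sampler above 0.0025 m and z of each of blue2, blue4 in the frame of sampler below 0.0025 m) or (z of each of blue1, blue4, blue5 in the frame of sampler above 0.0025 m and z of each of blue2, blue3 in the frame of sampler below 0.0025 m) or (z of each of blue1, blue5 in the frame of sampler below 0.0025 m and z of each of blue2, blue3, blue4 in the frame of sampler above 0.0025 m) or (z of each of blue1, blue4 in the frame of sampler below 0.0025 m and z of each of blue2, blue3, blue5 in the frame of sampler above 0.0025 m) or (z of each of blue1, blue3 in the frame of sampler below 0.0025 m and z of each of blue2, blue4, blue5 in the frame of sampler above 0.0025 m) or (z of each of blue1, blue2 in the frame of sampler below 0.0025 m and z of each of blue3, blue4, blue5 in the frame of sampler above 0.0025 m))), for 0.2 s.
2. the cover is folded shut (value of joint cover below 0.05 rad), for 0.2 s.
At the end, for the whole second after the job is handed in: Exactly three blue cartridges lie flat on the sample well's floor (tilt under 0.12 rad, underside within 7 mm of the floor), the other two blue and both orange ones lie flat on the bench outside the well, the cover is within 0.05 rad of shut, and the cartridges are at rest (all of step 1 and value of joint cover below 0.05 rad and (x of orange1 in the frame of sampler above 0.066 m or x of orange1 in the frame of sampler below -0.066 m or y of orange1 in the frame of sampler above 0.115 m or y of orange1 in the frame of sampler below -0.115 m) and height (world z) of each of orange1, orange2 below 0.012 m and angle between each of orange1, orange2's own z axis and vertical below 0.2 rad and (x of orange2 in the frame of sampler above 0.066 m or x of orange2 in the frame of sampler below -0.066 m or y of orange2 in the frame of sampler above 0.115 m or y of orange2 in the frame of sampler below -0.115 m) and linear speed of each of blue1, blue2, blue3, blue4, blue5 below 0.02 m/s); the robot touches nothing.
It fails at once if an orange cartridge was moved more than 40 mm or tipped over (distance of any of orange1, orange2 from where it was at the start of the episode above 0.04 m or angle between any of orange1, orange2's own z axis and vertical above 0.5 rad).
It fails at once if a bystander (bottle, jar, beaker, weight, tip box) was moved more than 40 mm or tipped over (distance of any of bottle, jar, beaker, weight, tip_box from where it was at the start of the episode above 0.04 m or angle between any of bottle, jar, beaker, weight, tip_box's own z axis and vertical above 0.5 rad).
It fails at once if a cartridge dropped into the well (falling faster than 0.7 m/s below its rim) (((x of blue1 in the frame of sampler between -0.066 and 0.066 m and y of blue1 in the frame of sampler between -0.115 and 0.115 m) and z of blue1 in the frame of sampler below 0.05 m and linear speed of blue1 above 0.7 m/s) or ((x of blue2 in the frame of sampler between -0.066 and 0.066 m and y of blue2 in the frame of sampler between -0.115 and 0.115 m) and z of blue2 in the frame of sampler below 0.05 m and linear speed of blue2 above 0.7 m/s) or ((x of blue3 in the frame of sampler between -0.066 and 0.066 m and y of blue3 in the frame of sampler between -0.115 and 0.115 m) and z of blue3 in the frame of sampler below 0.05 m and linear speed of blue3 above 0.7 m/s) or ((x of blue4 in the frame of sampler between -0.066 and 0.066 m and y of blue4 in the frame of sampler between -0.115 and 0.115 m) and z of blue4 in the frame of sampler below 0.05 m and linear speed of blue4 above 0.7 m/s) or ((x of blue5 in the frame of sampler between -0.066 and 0.066 m and y of blue5 in the frame of sampler between -0.115 and 0.115 m) and z of blue5 in the frame of sampler below 0.05 m and linear speed of blue5 above 0.7 m/s)).
It also fails if it takes over 72 s, if anything falls off the work surface, if the arm or the gripper's body presses on something with over 40 N, if the wrist force passes 120 N, or if a joint passes its speed limit or range.

### The arm

A 7-joint arm with a two-finger parallel gripper is mounted at the origin on the work surface. World frame = base frame: x ahead of the robot, y to its left, z up, the work surface at z = 0. Lengths are in m, angles in rad, forces in N, time in s.
With the tool pointing down it reaches from about 0.35 to 0.9 m from the base axis. Payload 8.1 kg.
Tool frame: the origin (TCP) lies between the finger pads; the fingertips stand 25 mm ahead of it and the grasp point (between the pads) lies 6 mm ahead of it; z points along the fingers, y is the line along which they close (so a half turn about z gives the same grasp; the last joint's range is limited). The gripper opens to 92 mm and grips with 3 to 60 N. Pads are 19 mm wide; open, the fingers measure 130 mm over their backs; the gripper's body (75 mm by 190 mm) begins 47 mm behind the grasp point.
Start: joints at [1.19, 0.434, 0.025, 1.573, -0.012, 1.134, -0.075], TCP at [0.171, -0.601, 0.252] pointing down, gripper open.
Joint ranges: [-2.62, 2.62], [-0.44, 2.09], [-1.27, 1.32], [0.08, 2.57], [-1.32, 4.46], [0.12, 2], [-2.74, 2.74]. Speed limits (rad/s): [2.22, 2.22, 3.01, 3.01, 3.14, 3.14, 3.14].

### API

Orientations are given as a unit quaternion [w, x, y, z].
In Python, from workcell import arm, viewer, job_done gives the robot as it stands.
- The arm moves only by the tool servo_tool, never from a script. Its argument "deltas" is one flat list of numbers, 6 for each row, row after row: the shift along the tool's x, y, z each as a share of 100 mm, from -1 to 1, then the turn, a rotation vector about the tool's x, y, z each as a share of pi/2 rad, from -1 to 1. A call has 1 to 10 rows; each row is the pose to reach, as a shift and turn from the pose commanded when the call began, along the tool's axes at that moment; what a row does not reach only later rows make up. A row lasts 1/12 s, in which the tool goes at most 41.7 mm and 7.16 degrees, less where a joint would pass 70% of its speed; a pose out of reach is approached as far as the arm can. A call with a number of a shift or a turn outside -1 to 1 is refused whole. A call with a gripper value outside its range is refused whole. "claw" is the opening, from -1 (shut) to 1 (fully open), set as the call begins (left out, the last holds). The fingers move at their own pace and stop on an object; "grip_force" is the grip in N (left out, the last holds). Time passes only in rows, so rows that repeat a pose let the fingers close. It gives the time, the measured TCP pose, the force, the opening and the grip force at its end, in the units of the state.
- arm.get_obs(): the state, without advancing time (a new reading comes with each control period).
- viewer.grab_frame(name): name is "side" or "top" or "wrist"; returns the picture (400x640x3 uint8, red, green, blue); there is no depth.
- viewer.camera_model(name): a dict with "fx", "fy", "cx", "cy" (pixels), "k1" (the pictures are not rectified: a ray, as slopes to the right and down, at radius r is drawn at 1 + k1 r^2 times it, then the intrinsics apply), "xyz" and "rotation" of the camera in the world; the wrist camera has in their place "hand_eye" (4x4, takes a point from camera to tool coordinates, whose origin is the TCP and whose axes are the flange's). Camera axes: x right, y up, looking along -z (the intrinsics and any distortion apply to the point x, -y, -z); pixel columns grow to the right and rows downward; lengths in m; the calibration is good to about 2 mm. A picture is of the moment at which its call begins: read the wrist's pose just before it. camera_model takes no time and is no camera call.
- job_done(): hands the job in; it is judged then, once.
The state is a dict: "time_s": time; "qpos": joint angles; "joint_velocities": joint speeds; "effort": joint torques, N m; "tcp_pos": TCP position; "tcp_rot": TCP orientation; "contact_force": force on the tool from outside, world axes, zero at the start; "ft_torque": the same for the moment, N m; "finger_gap": finger opening in m; "gripper_force": force on a finger pad.
Only numpy, scipy, OpenCV 4.12 (cv2) and the standard library are available. Lean on these libraries where they do the work, as an engineer would, in place of code of your own. Each camera call takes 0.05 s, during which the arm holds its last target. There are 200 camera calls.

## Working session

There is one attempt and no reset: what is moved stays moved. The work goes in short steps, Python scripts to look and compute and a tool call to move; the robot and the scene stay as the last step left them, time stands still between calls to the robot, and variables do not carry over. Pictures are saved under pics/ and viewed, at most 10 in all, crops included, and the job is handed in when it is done.

Besides the shell and the picture viewer there is one more tool, called as a command line: name --argument value ..., lists and objects as JSON in quotes. servo_tool: Moves the arm, as the interface text tells. Shift numbers are shares of 100 mm and turn numbers shares of pi/2 rad, none past 1 either way. Its arguments: {"type":"object","properties":{"deltas":{"type":"array","items":{"type":"number","minimum":-1,"maximum":1}},"claw":{"type":"number"},"grip_force":{"type":"number"}},"required":["deltas"]}

```bash
ls; mkdir -p pics
python3 - <<'E'
from workcell import arm, viewer
import cv2
o=arm.get_obs();print(o)
for n in ("top","side"):
    m=viewer.camera_model(n);print(n,m)
    cv2.imwrite(f"pics/{n}0.png",viewer.grab_frame(n)[:,:,::-1])
print(viewer.camera_model("wrist"))
E
```

```text
pics
{'time_s': 0.0, 'qpos': array([ 1.19043439,  0.43523782,  0.02498267,  1.57408252, -0.01158832,
        1.13401045, -0.07510781]), 'joint_velocities': array([-2.37103011e-04,  9.00014360e-04, -5.99659301e-05, -6.09266035e-04,
        2.04780599e-04,  5.61669926e-04,  1.16142898e-03]), 'effort': array([-9.65665640e-05, -6.67846799e+01,  9.84764881e-01, -3.14459825e+01,
       -6.04724418e-02,  4.31815325e-02,  1.76308531e-04]), 'tcp_pos': array([ 0.17118831, -0.60061009,  0.25094149]), 'tcp_rot': array([-7.74014806e-04,  9.90376842e-01,  1.38394642e-01, -1.88611831e-04]), 'contact_force': array([-0.79323502, -0.49045073,  0.02705696]), 'ft_torque': array([-0.03343435, -0.04384819, -0.01811746]), 'gripper_force': 0.0, 'finger_gap': 0.09170438303831893}
top {'fx': 421.97390736018116, 'fy': 421.97390736018116, 'cx': 325.9978443867006, 'cy': 207.32417386415568, 'k1': -0.038767193122589465, 'xyz': array([3.03123973e-01, 2.42627901e-05, 1.33336019e+00]), 'rotation': array([ 0.70911328,  0.07110734, -0.07393845, -0.69759244])}
side {'fx': 418.15414350685404, 'fy': 418.15414350685404, 'cx': 324.5709350321299, 'cy': 196.96434719645075, 'k1': -0.06278052032617293, 'xyz': array([0.28820217, 0.83590136, 1.01131906]), 'rotation': array([-0.14894585, -0.05023807,  0.36086983,  0.91927376])}
{'fx': 344.672372211424, 'fy': 344.672372211424, 'cx': 320.6532870560747, 'cy': 201.1799846471397, 'k1': -0.004592736191382404, 'hand_eye': array([[ 1.56430984e-04,  9.69580617e-01,  2.44772143e-01,
         6.60817858e-02],
       [ 9.99999948e-01, -2.20458700e-04,  2.34183131e-04,
         7.38398226e-04],
       [ 2.81021573e-04,  2.44772093e-01, -9.69580602e-01,
        -1.33035287e-01],
       [ 0.00000000e+00,  0.00000000e+00,  0.00000000e+00,
         1.00000000e+00]])}
```

View pics/top0.png

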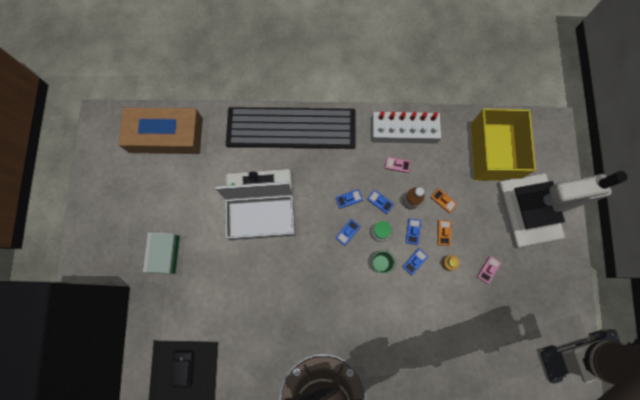

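View pics/side0.png

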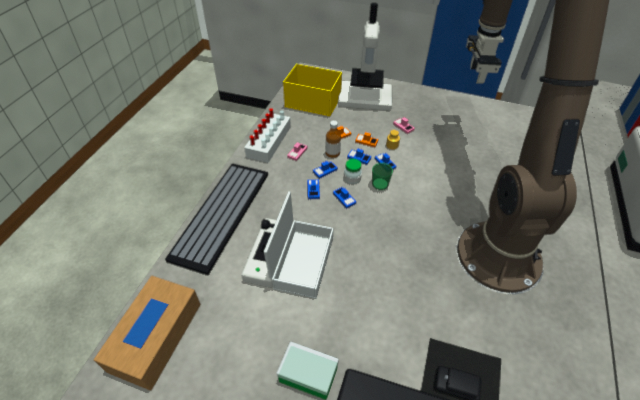

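The top view has +x up and +y to the left. The well is near (260,215) with its cover open. The blues are near (348,199), (380,202), (348,232), (413,231) and (415,262). The pink ones at (398,165) and (489,269) are look-alikes. I'll enlarge it to measure.

```bash
cat > h.py <<'E'
import numpy as np, cv2
from scipy.spatial.transform import Rotation as R
from workcell import arm, viewer
def rot(q): return R.from_quat(np.r_[q[1:],q[0]])
def cam(name,o=None):
    m=viewer.camera_model(name)
    if name=="wrist":
        T=np.eye(4);o=o or arm.get_obs();T[:3,:3]=rot(o["tcp_rot"]).as_matrix();T[:3,3]=o["tcp_pos"]
        T=T@m["hand_eye"];return m,T[:3,:3],T[:3,3]
    return m,rot(m["rotation"]).as_matrix(),np.array(m["xyz"])
def K(m): return np.array([[m["fx"],0,m["cx"]],[0,m["fy"],m["cy"]],[0,0,1]]),np.array([m["k1"],0,0,0.])
def p2w(c,uv,z):
    m,Rm,t=c;k,d=K(m);uv=np.atleast_2d(np.array(uv,float))
    n=cv2.undistortPoints(uv[:,None],k,d)[:,0]
    r=np.c_[n[:,0],-n[:,1],-np.ones(len(n))]@Rm.T
    return t+r*((z-t[2])/r[:,2])[:,None]
def w2p(c,P):
    m,Rm,t=c;k,d=K(m);q=(np.atleast_2d(P)-t)@Rm*[1,-1,-1]
    return cv2.projectPoints(q,np.zeros(3),np.zeros(3),k,d)[0][:,0]
def pose(o=None):
    o=o or arm.get_obs();return np.array(o["tcp_pos"]),rot(o["tcp_rot"])
E
python3 - <<'E'
from h import *
im=cv2.imread("pics/top0.png")
cv2.imwrite("pics/crop_blue.png",cv2.resize(im[150:285,330:510],None,fx=4.4,fy=4.4,interpolation=3))
cv2.imwrite("pics/crop_well.png",cv2.resize(im[160:250,210:305],None,fx=6,fy=6,interpolation=3))
c=cam("top")
hsv=cv2.cvtColor(im,cv2.COLOR_BGR2HSV)
mk=cv2.inRange(hsv,(105,120,80),(125,255,255))
n,l,s,ce=cv2.connectedComponentsWithStats(mk)
for i in range(1,n):
    if s[i,4]>15: print(ce[i],s[i,4],p2w(c,ce[i],.014)[0].round(3))
for u,v,z in((227,238,.052),(295,237,.052),(227,200,.052),(294,197,.052),(225,238,0),(382,231,.068),(382,262,.07),(420,190,.14),(452,262,.066)): print(u,v,p2w(c,(u,v),z)[0].round(3))
E
```

```text
[156.57608696 126.01086957] 460 [0.846 0.568 0.014]
[346.58659218 199.44134078] 179 [ 0.605 -0.069  0.014]
[381.68926554 202.87570621] 177 [ 0.596 -0.181  0.014]
[412.28723404 233.03191489] 188 [ 0.5   -0.277  0.014]
[348.98857143 230.08571429] 175 [ 0.506 -0.077  0.014]
[413.36842105 262.58421053] 190 [ 0.407 -0.278  0.014]
227 238 [0.469 0.298 0.052]
295 237 [0.476 0.09  0.052]
227 200 [0.588 0.306 0.052]
294 197 [0.601 0.097 0.052]
225 238 [0.476 0.317 0.   ]
382 231 [ 0.496 -0.174  0.068]
382 262 [ 0.403 -0.173  0.07 ]
420 190 [ 0.608 -0.277  0.14 ]
452 262 [ 0.406 -0.384  0.066]
```

View pics/crop_blue.png

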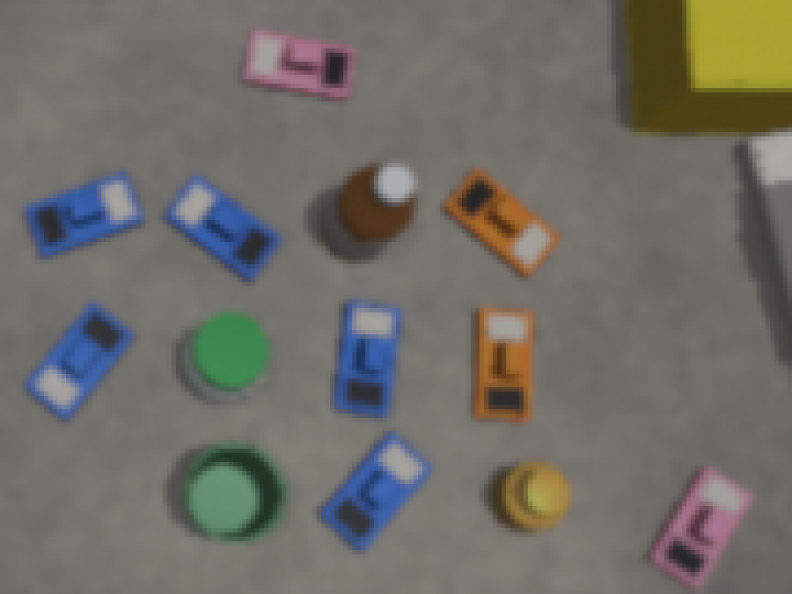

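View pics/crop_well.png

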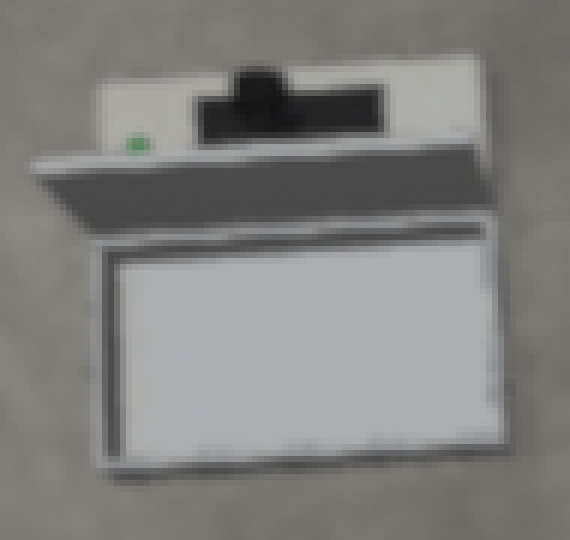

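```bash
cat >> h.py <<'E'
def fit(pts,L,W):
    # best x,y,yaw for rectangle from 4 world corners in cyclic order, 1st->2nd = +L edge
    M=np.array([[-L/2,-W/2],[L/2,-W/2],[L/2,W/2],[-L/2,W/2]]);p=np.array(pts)[:,:2]
    best=None
    for m in(M,M*[1,-1]):
        c=p.mean(0);H=(p-c).T@m;yaw=np.arctan2(H[1,0]-H[0,1],H[0,0]+H[1,1])
        r=np.array([[np.cos(yaw),-np.sin(yaw)],[np.sin(yaw),np.cos(yaw)]])
        e=np.linalg.norm(p-c-m@r.T,axis=1).max()
        if best is None or e<best[2]: best=(c.round(4),round(np.degrees(yaw),1),round(e*1000,1))
    return best
E
python3 - <<'E'
from h import *
c=cam("top")
def cp(pts,x0,y0,f): return [((x+.5)/f-.5+x0,(y+.5)/f-.5+y0) for x,y in pts]
for n,p in dict(A=[(25,208),(128,172),(145,215),(40,258)],B=[(200,176),(282,240),(250,280),(165,215)],C=[(92,304),(26,383),(68,418),(135,335)],E=[(393,431),(319,514),(362,550),(432,466)],D=[(347,299),(334,410),(388,416),(402,305)]).items():
    print(n,fit(p2w(c,cp(p,330,150,4.4),.014),.08,.04))
w=cp([(103,470),(97,240),(490,215),(505,450)],210,160,6)
P=p2w(c,w,.052);print(P.round(3));print(fit(P,.122,.21))
for u,v in((33,160),(478,140)): print("cover top",p2w(c,cp([(u,v)],210,160,6),.174).round(3))
print("knob",p2w(c,cp([(259,85)],210,160,6),.16).round(3))
E
```

```text
A (array([ 0.6098, -0.0759]), np.float64(-68.4), np.float64(3.3))
B (array([ 0.6007, -0.1778]), np.float64(-128.3), np.float64(2.6))
C (array([ 0.5017, -0.0734]), np.float64(141.0), np.float64(39.8))
E (array([ 0.4118, -0.2843]), np.float64(138.3), np.float64(39.6))
D (array([ 0.507 , -0.2804]), np.float64(170.8), np.float64(40.6))
[[0.47  0.299 0.052]
 [0.59  0.31  0.052]
 [0.606 0.106 0.052]
 [0.483 0.094 0.052]]
(array([0.5372, 0.2023]), np.float64(4.5), np.float64(3.6))
cover top [[0.601 0.313 0.174]]
cover top [[0.614 0.103 0.174]]
knob [[0.643 0.21  0.16 ]]
```

```bash
sed -i 's/e<best\[2\]/e*1000<best[2]/' h.py
cat >> h.py <<'E'
def d(pos,yaw,p=None,r=None):
    # deltas to TCP pos, tool pointing down, tool-x yaw (deg); returns shares
    if p is None: p,r=pose()
    T=R.from_euler('z',yaw,degrees=True)*R.from_euler('x',180,degrees=True)
    return np.r_[r.inv().apply(np.array(pos)-p)/.1,(r.inv()*T).as_rotvec()/(np.pi/2)].round(3)
E
python3 - <<'E'
from h import *
c=cam("top")
def cp(pts,x0,y0,f): return [((x+.5)/f-.5+x0,(y+.5)/f-.5+y0) for x,y in pts]
for n,p in dict(C=[(92,304),(26,383),(68,418),(135,335)],E=[(393,431),(319,514),(362,550),(432,466)],D=[(347,299),(334,410),(388,416),(402,305)]).items():
    print(n,fit(p2w(c,cp(p,330,150,4.4),.014),.08,.04))
p,r=pose();print(r.as_euler('zyx',degrees=True))
print(d([.36,-.28,.25],16), d([.4118,-.2843,.25],48))
E
```

```text
C (array([ 0.5017, -0.0734]), np.float64(141.7), np.float64(3.1))
E (array([ 0.4118, -0.2843]), np.float64(138.7), np.float64(1.8))
D (array([ 0.507 , -0.2804]), np.float64(172.2), np.float64(1.7))
[-1.59131197e+01 -2.87426545e-02 -1.79924372e+02]
[ 2.695e+00 -2.566e+00  1.400e-02 -1.000e-03  0.000e+00 -1.000e-03] [ 3.181e+00 -2.383e+00  1.300e-02 -1.000e-03 -0.000e+00 -3.570e-01]
```

```bash
cat >> h.py <<'E'
def chain(tg,start=None):
    # tg: list of (pos,yaw) waypoints, start None = measured pose
    p,r=pose() if start is None else (np.array(start[0]),R.from_euler('z',start[1],degrees=True)*R.from_euler('x',180,degrees=True))
    for pos,yaw in tg:
        print(d(pos,yaw,p,r).tolist());p=np.array(pos);r=R.from_euler('z',yaw,degrees=True)*R.from_euler('x',180,degrees=True)
def line(a,ya,b,yb,n): return [(np.array(a)+(np.array(b)-a)*i/n,ya+(yb-ya)*i/n) for i in range(1,n+1)]
E
python3 - <<'E'
from h import *
p,r=pose(); chain(line(p,15.9,[.412,-.284,.2],138.7,4))
E
```

```text
[0.796, -0.596, 0.128, -0.001, -0.0, -0.341]
[0.989, -0.107, 0.128, -0.0, 0.0, -0.341]
[0.905, 0.413, 0.128, 0.0, 0.0, -0.341]
[0.567, 0.817, 0.128, -0.0, 0.0, -0.341]
```

servo_tool --deltas '[0.4,-0.3,0.06,0,0,-0.09,0.8,-0.6,0.13,0,0,-0.17,0.8,-0.6,0.13,0,0,-0.25,0.8,-0.6,0.13,0,0,-0.34,0.8,-0.6,0.13,0,0,-0.34]' --claw 0.1

```text
time_s: 0.52
tcp_pos: [0.2331, -0.5198, 0.2384]
tcp_rot: [-0.001, 0.917, 0.4, 0.0]
contact_force: [0.2, 0.1, 0.7]
finger_gap: 0.0631
gripper_force: 0.0
```

servo_tool --deltas '[0.4,-0.05,0.06,0,0,-0.09,0.8,-0.08,0.13,0,0,-0.17,0.99,-0.11,0.13,0,0,-0.25,0.99,-0.11,0.13,0,0,-0.34,0.99,-0.11,0.13,0,0,-0.34]'

```text
time_s: 0.93
tcp_pos: [0.2931, -0.4403, 0.2255]
tcp_rot: [-0.0, 0.779, 0.628, 0.0]
contact_force: [-0.1, -0.3, 0.4]
finger_gap: 0.0508
gripper_force: 0.0
```

servo_tool --deltas '[0.4,0.2,0.06,0,0,-0.09,0.8,0.36,0.13,0,0,-0.17,0.9,0.41,0.13,0,0,-0.25,0.9,0.41,0.13,0,0,-0.34,0.9,0.41,0.13,0,0,-0.34]'

```text
time_s: 1.35
tcp_pos: [0.3529, -0.3618, 0.2124]
tcp_rot: [-0.0, 0.585, 0.811, 0.0]
contact_force: [0.4, -0.8, 0.2]
finger_gap: 0.0505
gripper_force: 0.0
```

servo_tool --deltas '[0.25,0.4,0.06,0,0,-0.09,0.5,0.7,0.13,0,0,-0.17,0.57,0.82,0.13,0,0,-0.25,0.57,0.82,0.13,0,0,-0.34,0.57,0.82,0.13,0,0,-0.34,0.57,0.82,0.13,0,0,-0.34]'

```text
time_s: 1.85
tcp_pos: [0.4128, -0.2837, 0.1994]
tcp_rot: [-0.0, 0.355, 0.935, 0.0]
contact_force: [-0.1, 0.1, -0.2]
finger_gap: 0.0506
gripper_force: 0.0
```

Run:
```python
from h import *
o=arm.get_obs();print(o["tcp_pos"],rot(o["tcp_rot"]).as_matrix()[:2,0],o["qpos"].round(2),o["time_s"])
cv2.imwrite("pics/w1.png",viewer.grab_frame("wrist")[:,:,::-1])
print(w2p(cam("wrist",o),[[.4118,-.2843,.014],[.4118,-.2843,.04]]))
```

```text
[ 0.41278342 -0.28372181  0.19935848] [-0.74852297  0.66310829] [ 0.94  0.35 -0.57  1.9   0.23  0.95  1.11] 1.85
[[319.25889917 184.63475023]
 [319.15541873 190.55425027]]
```

View pics/w1.png

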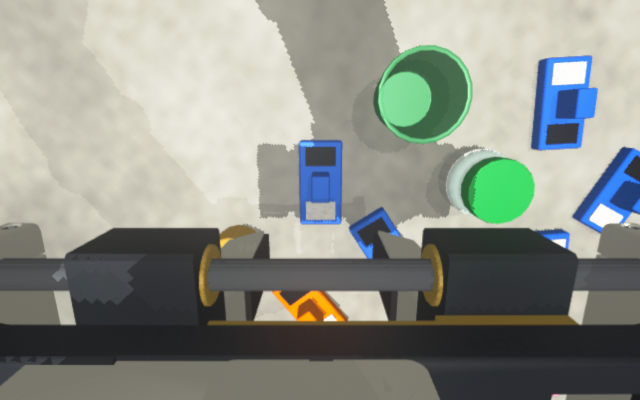

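The wrist view shows the blue cartridge squared up in the jaws. Its base runs from (300,140) to (341,223), within 3 mm of my estimate.

servo_tool --deltas '[0.03,0,0.3,0,0,0,0.03,0,0.6,0,0,0,0.03,0,0.85,0,0,0,0.03,0,1,0,0,0]'

```text
time_s: 2.23
tcp_pos: [0.409, -0.282, 0.0973]
tcp_rot: [-0.001, 0.357, 0.934, 0.0]
contact_force: [-0.4, 0.5, -0.9]
finger_gap: 0.0504
gripper_force: 0.0
```

servo_tool --deltas '[0,0,0.25,0,0,0,0,0,0.42,0,0,0,0,0,0.52,0,0,0,0,0,0.57,0,0,0,0,0,0.57,0,0,0]'

```text
time_s: 2.65
tcp_pos: [0.4102, -0.2822, 0.0421]
tcp_rot: [-0.001, 0.356, 0.934, 0.0]
contact_force: [-0.8, 0.1, -0.3]
finger_gap: 0.0502
gripper_force: 0.0
```

servo_tool --deltas '[0,0,0,0,0,0,0,0,0,0,0,0,0,0,0,0,0,0,0,0,0,0,0,0,0,0,0,0,0,0,0,0,0,0,0,0]' --claw -1 --grip_force 30

```text
time_s: 3.15
tcp_pos: [0.4107, -0.2824, 0.0431]
tcp_rot: [0.0, 0.356, 0.935, -0.0]
contact_force: [0.6, -0.6, 3.3]
finger_gap: 0.0158
gripper_force: 30.0
```

servo_tool --deltas '[0,0,-0.2,0,0,0,0,0,-0.5,0,0,0,0,0,-0.8,0,0,0,0,0,-1,0,0,0,0,0,-1,0,0,0]'

```text
time_s: 3.57
tcp_pos: [0.4126, -0.2831, 0.1466]
tcp_rot: [0.003, 0.356, 0.935, -0.001]
contact_force: [0.3, -0.5, -1.2]
finger_gap: 0.0157
gripper_force: 30.0
```

Run:
```python
from h import *
p,r=pose();print(p)
W=np.array([.5372,.2023]);a=np.radians(4.5)
g=lambda x,y:W+[np.cos(a)*x-np.sin(a)*y,np.sin(a)*x+np.cos(a)*y]
for y in(-.055,0,.055):print(y,g(-.008,y))
t=g(-.008,.055)
chain(line(p,138.5,[*t,.15],184.5,6))
```

```text
[ 0.41259525 -0.28305326  0.14656477]
-0.055 [0.53353991 0.14684187]
0 [0.52922466 0.20167233]
0.055 [0.52490941 0.25650278]
[0.458, 0.796, -0.008, 0.0, 0.004, -0.087]
[0.345, 0.851, -0.006, 0.0, 0.0, -0.085]
[0.229, 0.89, -0.006, 0.0, 0.0, -0.085]
[0.108, 0.912, -0.006, 0.0, 0.0, -0.085]
[-0.015, 0.918, -0.006, -0.0, 0.0, -0.085]
[-0.137, 0.908, -0.006, 0.0, 0.0, -0.085]
```

servo_tool --deltas '[0.15,0.26,-0.03,0,0,-0.03,0.3,0.55,-0.06,0,0,-0.06,0.46,0.8,-0.1,0,0,-0.09]'

```text
time_s: 3.82
tcp_pos: [0.4293, -0.1908, 0.1522]
tcp_rot: [-0.0, 0.289, 0.957, 0.0]
contact_force: [-0.1, 0.3, -1.9]
finger_gap: 0.016
gripper_force: 30.0
```

servo_tool --deltas '[0.12,0.3,0,0,0,-0.03,0.24,0.6,0,0,0,-0.06,0.34,0.85,0,0,0,-0.08]'

```text
time_s: 4.07
tcp_pos: [0.4478, -0.1, 0.1522]
tcp_rot: [-0.0, 0.227, 0.974, 0.0]
contact_force: [1.1, 0.3, -1.1]
finger_gap: 0.0163
gripper_force: 30.0
```

servo_tool --deltas '[0.08,0.3,0,0,0,-0.03,0.16,0.6,0,0,0,-0.06,0.23,0.89,0,0,0,-0.085]'

```text
time_s: 4.32
tcp_pos: [0.4666, -0.0108, 0.152]
tcp_rot: [-0.0, 0.162, 0.987, -0.0]
contact_force: [0.6, -0.5, -2.8]
finger_gap: 0.0157
gripper_force: 30.0
```

servo_tool --deltas '[0.04,0.3,0,0,0,-0.03,0.08,0.6,0,0,0,-0.06,0.11,0.91,0,0,0,-0.085]'

```text
time_s: 4.57
tcp_pos: [0.4853, 0.0785, 0.1518]
tcp_rot: [-0.001, 0.096, 0.995, -0.0]
contact_force: [0.3, -0.4, -1.9]
finger_gap: 0.0158
gripper_force: 30.0
```

servo_tool --deltas '[0,0.3,0,0,0,-0.03,-0.01,0.6,0,0,0,-0.06,-0.02,0.8,0,0,0,-0.085,-0.02,0.92,0,0,0,-0.085,-0.02,0.92,0,0,0,-0.085,-0.02,0.92,0,0,0,-0.085]'

```text
time_s: 5.07
tcp_pos: [0.5051, 0.1669, 0.1519]
tcp_rot: [-0.001, 0.03, 1.0, -0.0]
contact_force: [0.7, -0.7, -0.9]
finger_gap: 0.0157
gripper_force: 30.0
```

Run:
```python
from h import *
o=arm.get_obs();print(o["tcp_pos"],o["finger_gap"],o["time_s"])
cv2.imwrite("pics/w2.png",viewer.grab_frame("wrist")[:,:,::-1])
W=np.array([.5372,.2023]);a=np.radians(4.5)
g=lambda x,y,z:[*(W+[np.cos(a)*x-np.sin(a)*y,np.sin(a)*x+np.cos(a)*y]),z]
print(w2p(cam("wrist",o),[g(-.061,.105,.052),g(-.061,-.105,.052),g(.061,-.105,.052),g(.061,.105,.052)]))
chain([(g(-.008,.055,.157),184.5)])
```

```text
[0.50506977 0.1668574  0.15193904] 0.01569130821317549 5.0667
[[519.55717828 144.65230296]
 [212.61093553 187.10553628]
 [246.33343412 339.54373315]
 [519.30324281 305.97699423]]
[-0.141, 0.917, -0.052, -0.001, -0.001, -0.089]
```

View pics/w2.png

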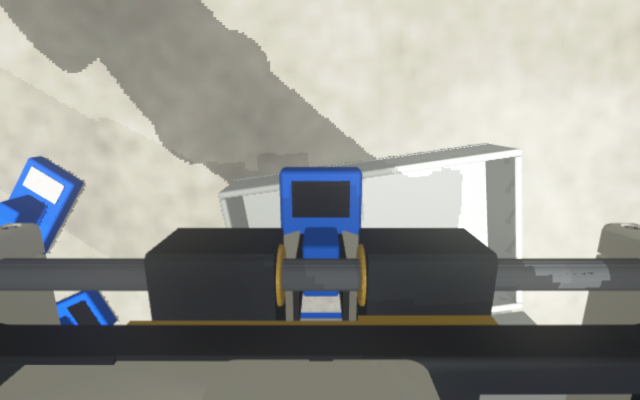

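The wrist view shows the rim's near corners at (521,149) and (219,191). That puts the well about 3 mm further in +x and +y than I had it, so its centre is about (0.540, 0.2045). The yaw of 4.5° holds.

servo_tool --deltas '[-0.06,0.3,0,0,0,-0.03,-0.12,0.6,0,0,0,-0.06,-0.19,0.85,0,0,0,-0.09,-0.19,0.94,0,0,0,-0.09,-0.19,0.94,0,0,0,-0.09,-0.19,0.94,0,0,0,-0.09]'

```text
time_s: 5.62
tcp_pos: [0.53, 0.2582, 0.1522]
tcp_rot: [-0.0, -0.04, 0.999, -0.001]
contact_force: [-0.5, -0.7, -1.4]
finger_gap: 0.0157
gripper_force: 30.0
```

servo_tool --deltas '[0,0,0.15,0,0,0,0,0,0.3,0,0,0,0,0,0.45,0,0,0,0,0,0.6,0,0,0,0,0,0.6,0,0,0]'

```text
time_s: 6.03
tcp_pos: [0.529, 0.2558, 0.0899]
tcp_rot: [-0.002, -0.039, 0.999, -0.002]
contact_force: [-0.8, 0.0, -2.0]
finger_gap: 0.0155
gripper_force: 30.0
```

Run:
```python
from h import *
W=np.array([.540,.2045]);a=np.radians(4.5)
p,r=pose();print(p,R.from_euler('z',-a).apply(np.r_[p[:2]-W,0]),np.degrees(np.arctan2(*r.as_matrix()[[1,0],0])))
chain([([.5297,.2589,.049],184.5)])
```

```text
[0.52904706 0.25578189 0.08990073] [-0.00689565  0.05198317  0.        ] -175.53074893561202
[-0.011, 0.032, 0.409, -0.003, -0.003, -0.0]
```

servo_tool --deltas '[0,0,0.1,0,0,0,0,0,0.2,0,0,0,0,0,0.3,0,0,0,0,0,0.37,0,0,0,0,0,0.42,0,0,0,0,0,0.42,0,0,0]'

```text
time_s: 6.53
tcp_pos: [0.5296, 0.2596, 0.0495]
tcp_rot: [-0.001, -0.041, 0.999, -0.0]
contact_force: [-0.1, -1.1, -1.4]
finger_gap: 0.0161
gripper_force: 30.0
```

servo_tool --deltas '[0,0,0,0,0,0,0,0,0,0,0,0,0,0,0,0,0,0,0,0,0,0,0,0]' --claw -0.35

```text
time_s: 6.87
tcp_pos: [0.5305, 0.2603, 0.0512]
tcp_rot: [0.0, -0.041, 0.999, 0.0]
contact_force: [0.1, -0.2, -0.4]
finger_gap: 0.0294
gripper_force: 0.0
```

servo_tool --deltas '[0,0,-0.2,0,0,0,0,0,-0.5,0,0,0,0,0,-0.8,0,0,0,0,0,-1,0,0,0,0,0,-1,0,0,0]'

```text
time_s: 7.28
tcp_pos: [0.5319, 0.2619, 0.1556]
tcp_rot: [0.003, -0.041, 0.999, 0.002]
contact_force: [0.5, 0.2, 0.2]
finger_gap: 0.0299
gripper_force: 0.0
```

Run:
```python
from h import *
p,r=pose();print(p)
chain(line(p,184.5,[.5017,-.0734,.19],141.7,5))
```

```text
[0.53194031 0.26189393 0.15557512]
[0.114, -0.663, -0.072, 0.002, 0.004, 0.097]
[0.013, -0.673, -0.069, -0.0, -0.0, 0.095]
[-0.087, -0.668, -0.069, 0.0, -0.0, 0.095]
[-0.186, -0.647, -0.069, 0.0, -0.0, 0.095]
[-0.28, -0.612, -0.069, -0.0, -0.0, 0.095]
```

servo_tool --deltas '[0.05,-0.33,-0.03,0,0,0.05,0.11,-0.66,-0.07,0,0,0.095]'

```text
time_s: 7.45
tcp_pos: [0.5243, 0.1945, 0.158]
tcp_rot: [0.0, 0.034, 0.999, 0.001]
contact_force: [0.6, -1.0, 0.5]
finger_gap: 0.0298
gripper_force: 0.0
```

servo_tool --deltas '[0,-0.33,-0.03,0,0,0.05,0,-0.67,-0.07,0,0,0.095]' --claw 0.1

```text
time_s: 7.62
tcp_pos: [0.5195, 0.1253, 0.1646]
tcp_rot: [-0.0, 0.11, 0.994, -0.0]
contact_force: [-0.2, -0.9, 0.2]
finger_gap: 0.0387
gripper_force: 0.0
```

servo_tool --deltas '[-0.05,-0.33,-0.03,0,0,0.05,-0.09,-0.67,-0.07,0,0,0.095]'

```text
time_s: 7.78
tcp_pos: [0.514, 0.0576, 0.1717]
tcp_rot: [0.0, 0.184, 0.983, -0.0]
contact_force: [2.0, -0.1, 0.3]
finger_gap: 0.049
gripper_force: 0.0
```

servo_tool --deltas '[-0.1,-0.33,-0.03,0,0,0.05,-0.19,-0.65,-0.07,0,0,0.095]'

```text
time_s: 7.95
tcp_pos: [0.5083, -0.0103, 0.1787]
tcp_rot: [0.0, 0.257, 0.966, -0.0]
contact_force: [0.1, -1.0, -0.3]
finger_gap: 0.0504
gripper_force: 0.0
```

servo_tool --deltas '[-0.14,-0.3,-0.03,0,0,0.05,-0.28,-0.61,-0.07,0,0,0.095,-0.28,-0.61,-0.07,0,0,0.095,-0.28,-0.61,-0.07,0,0,0.095,-0.28,-0.61,-0.07,0,0,0.095]'

```text
time_s: 8.37
tcp_pos: [0.5031, -0.0749, 0.1857]
tcp_rot: [0.0, 0.326, 0.945, 0.0]
contact_force: [-0.2, -0.0, -0.5]
finger_gap: 0.0505
gripper_force: 0.0
```

```bash
cat > look.py <<'E'
import sys
from h import *
z=np.array([eval(sys.argv[1])],float)[0]
o=arm.get_obs();p,r=pose(o);print(p,np.degrees(np.arctan2(*r.as_matrix()[[1,0],0])),o["time_s"])
im=viewer.grab_frame("wrist")[:,:,::-1].copy();cv2.imwrite(sys.argv[2],im)
c=cam("wrist",o);hsv=cv2.cvtColor(im,cv2.COLOR_BGR2HSV)
mk=cv2.inRange(hsv,(105,120,60),(125,255,255));mk[232:]=0
mk=cv2.morphologyEx(mk,cv2.MORPH_CLOSE,np.ones((25,25)))
u0=w2p(c,[[z[0],z[1],.014]])[0];print("pred",u0)
for q in cv2.findContours(mk,0,2)[0]:
    if cv2.contourArea(q)>1500:
        b=cv2.minAreaRect(q);w=p2w(c,cv2.boxPoints(b),.014)
        s=np.linalg.norm(w-np.roll(w,-1,0),axis=1)
        i=int(np.argmax(s[:2]));e=w[(i+1)%4]-w[i]
        print("px",np.round(b[0]),"ctr",w.mean(0).round(4),"size",s[:2].round(3),"yaw",np.degrees(np.arctan2(e[1],e[0])).round(1)%180)
E
python3 look.py "(.5017,-.0734)" pics/w3.png
```

```text
[ 0.50306055 -0.07486688  0.18568718] 141.93668811517918 8.3667
pred [320.76995084 185.69590939]
px [323. 183.] ctr [ 0.502 -0.071  0.014] size [0.038 0.079] yaw 142.9
```

Run:
```python
from h import *
chain([([.502,-.071,.09],142.9),([.502,-.071,.043],142.9)])
```

```text
[0.028, 0.017, 0.957, 0.0, -0.0, -0.01]
[-0.0, -0.0, 0.47, 0.0, 0.0, 0.0]
```

servo_tool --deltas '[0.03,0.02,0.3,0,0,-0.01,0.03,0.02,0.6,0,0,-0.01,0.03,0.02,0.85,0,0,-0.01,0.03,0.02,0.96,0,0,-0.01]'

```text
time_s: 8.75
tcp_pos: [0.5004, -0.0701, 0.0869]
tcp_rot: [-0.002, 0.317, 0.948, -0.0]
contact_force: [-0.7, 0.3, 0.2]
finger_gap: 0.0505
gripper_force: 0.0
```

servo_tool --deltas '[0,0,0.2,0,0,0,0,0,0.35,0,0,0,0,0,0.44,0,0,0,0,0,0.47,0,0,0,0,0,0.47,0,0,0]'

```text
time_s: 9.17
tcp_pos: [0.5021, -0.0711, 0.0426]
tcp_rot: [-0.0, 0.318, 0.948, 0.0]
contact_force: [0.3, -0.5, -0.2]
finger_gap: 0.0505
gripper_force: 0.0
```

servo_tool --deltas '[0,0,0,0,0,0,0,0,0,0,0,0,0,0,0,0,0,0,0,0,0,0,0,0,0,0,0,0,0,0,0,0,0,0,0,0]' --claw -1

```text
time_s: 9.67
tcp_pos: [0.5021, -0.0719, 0.043]
tcp_rot: [0.0, 0.319, 0.948, -0.0]
contact_force: [-0.6, 0.0, 3.3]
finger_gap: 0.0159
gripper_force: 29.9
```

servo_tool --deltas '[0,0,-0.2,0,0,0,0,0,-0.5,0,0,0,0,0,-0.8,0,0,0,0,0,-1,0,0,0,0,0,-1,0,0,0]'

```text
time_s: 10.08
tcp_pos: [0.5042, -0.0717, 0.1466]
tcp_rot: [0.003, 0.319, 0.948, 0.001]
contact_force: [0.9, 0.2, -0.8]
finger_gap: 0.0157
gripper_force: 29.9
```

Run:
```python
from h import *
p,r=pose();print(p)
W=np.array([.540,.2045]);a=np.radians(4.5)
g=lambda x,y,z:[*(W+[np.cos(a)*x-np.sin(a)*y,np.sin(a)*x+np.cos(a)*y]),z]
print(g(-.006,0,.15))
chain(line(p,142.9,g(-.006,0,.15),184.5,4))
```

```text
[ 0.50422112 -0.07167503  0.14664003]
[np.float64(0.5340184959976013), np.float64(0.20402924542563292), 0.15]
[0.357, 0.594, -0.009, 0.002, 0.004, -0.117]
[0.243, 0.649, -0.008, -0.0, 0.0, -0.116]
[0.122, 0.682, -0.008, 0.0, 0.0, -0.116]
[-0.003, 0.693, -0.008, 0.0, 0.0, -0.116]
```

servo_tool --deltas '[0.18,0.3,0,0,0,-0.06,0.36,0.59,-0.03,0,0,-0.117]'

```text
time_s: 10.25
tcp_pos: [0.5087, -0.0046, 0.1452]
tcp_rot: [-0.0, 0.231, 0.973, -0.001]
contact_force: [0.5, -0.0, -0.9]
finger_gap: 0.0154
gripper_force: 29.9
```

servo_tool --deltas '[0.12,0.32,0,0,0,-0.06,0.24,0.65,-0.03,0,0,-0.116]'

```text
time_s: 10.42
tcp_pos: [0.5161, 0.0665, 0.1479]
tcp_rot: [-0.0, 0.139, 0.99, -0.0]
contact_force: [-0.4, -0.1, -1.4]
finger_gap: 0.0157
gripper_force: 29.9
```

servo_tool --deltas '[0.06,0.34,0,0,0,-0.06,0.12,0.68,0,0,0,-0.116]'

```text
time_s: 10.58
tcp_pos: [0.5239, 0.1358, 0.1482]
tcp_rot: [-0.0, 0.048, 0.999, -0.0]
contact_force: [0.4, -0.5, -1.3]
finger_gap: 0.0158
gripper_force: 29.9
```

servo_tool --deltas '[0,0.34,0,0,0,-0.06,0,0.6,0,0,0,-0.116,0,0.69,0,0,0,-0.116,0,0.69,0,0,0,-0.116,0,0.69,0,0,0,-0.116]'

```text
time_s: 11.0
tcp_pos: [0.5307, 0.2024, 0.1479]
tcp_rot: [-0.001, -0.04, 0.999, -0.001]
contact_force: [1.1, -0.9, -0.9]
finger_gap: 0.0154
gripper_force: 29.9
```

Run:
```python
from h import *
o=arm.get_obs();p,r=pose(o);print(p)
cv2.imwrite("pics/w4.png",viewer.grab_frame("wrist")[:,:,::-1])
W=np.array([.540,.2045]);a=np.radians(4.5)
g=lambda x,y,z:[*(W+[np.cos(a)*x-np.sin(a)*y,np.sin(a)*x+np.cos(a)*y]),z]
chain([(g(-.006,0,.09),184.5),(g(-.006,0,.049),184.5)])
print(w2p(cam("wrist",o),[g(-.061,.105,.052),g(-.061,-.105,.052),g(-.046,.035,.019),g(-.046,.075,.019)]))
```

```text
[0.53074897 0.20236749 0.14790973]
[-0.033, 0.026, 0.579, -0.001, -0.001, 0.0]
[0.0, -0.0, 0.41, 0.0, 0.0, 0.0]
[[484.35823213 135.41268979]
 [163.44345416 134.75432097]
 [369.66730602 152.72295596]
 [422.46332928 152.84573456]]
```

View pics/w4.png

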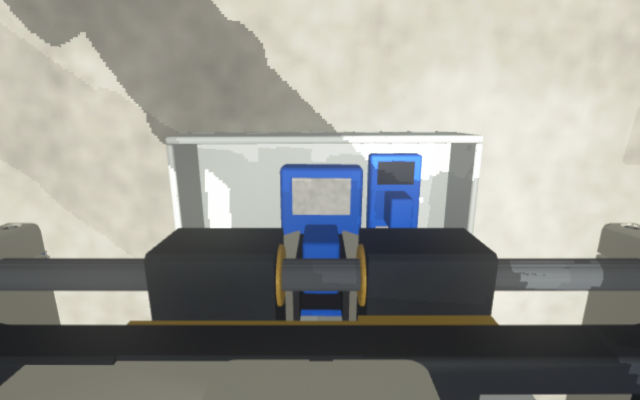

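The first cartridge lies flat in the well, its near edge from (369,153) to (421,153), where I aimed it. The rim from (166,136) to (482,135) also matches. Placing the second.

servo_tool --deltas '[-0.03,0.03,0.15,0,0,0,-0.03,0.03,0.3,0,0,0,-0.03,0.03,0.45,0,0,0,-0.03,0.03,0.58,0,0,0,-0.03,0.03,0.58,0,0,0]'

```text
time_s: 11.47
tcp_pos: [0.5327, 0.2039, 0.0874]
tcp_rot: [-0.002, -0.04, 0.999, -0.001]
contact_force: [-0.3, 0.1, -0.3]
finger_gap: 0.0158
gripper_force: 29.9
```

servo_tool --deltas '[0,0,0.1,0,0,0,0,0,0.2,0,0,0,0,0,0.3,0,0,0,0,0,0.37,0,0,0,0,0,0.41,0,0,0,0,0,0.41,0,0,0]'

```text
time_s: 11.97
tcp_pos: [0.5335, 0.2061, 0.0488]
tcp_rot: [-0.001, -0.041, 0.999, -0.0]
contact_force: [-0.3, -1.0, 0.1]
finger_gap: 0.0156
gripper_force: 29.9
```

servo_tool --deltas '[0,0,0,0,0,0,0,0,0,0,0,0,0,0,0,0,0,0,0,0,0,0,0,0]' --claw -0.35

```text
time_s: 12.3
tcp_pos: [0.5341, 0.2065, 0.0502]
tcp_rot: [0.0, -0.041, 0.999, 0.0]
contact_force: [0.6, -0.2, 0.9]
finger_gap: 0.0295
gripper_force: 0.0
```

servo_tool --deltas '[0,0,-0.2,0,0,0,0,0,-0.5,0,0,0,0,0,-0.8,0,0,0,0,0,-1,0,0,0,0,0,-1,0,0,0]'

```text
time_s: 12.72
tcp_pos: [0.5358, 0.2079, 0.1544]
tcp_rot: [0.003, -0.041, 0.999, 0.001]
contact_force: [-0.0, 0.1, -0.1]
finger_gap: 0.0299
gripper_force: 0.0
```

Run:
```python
from h import *
p,r=pose();print(p)
chain(line(p,184.5,[.6098,-.0759,.19],111.6,5))
```

```text
[0.53579171 0.20793559 0.15438921]
[-0.102, -0.578, -0.072, 0.002, 0.004, 0.164]
[-0.245, -0.533, -0.071, 0.0, -0.0, 0.162]
[-0.371, -0.454, -0.071, 0.0, -0.0, 0.162]
[-0.474, -0.346, -0.071, 0.0, -0.0, 0.162]
[-0.546, -0.216, -0.071, -0.0, -0.0, 0.162]
```

servo_tool --deltas '[0,-0.29,-0.04,0,0,0.06,-0.05,-0.58,-0.1,0,0,0.12,-0.1,-0.58,-0.1,0,0,0.164]'

```text
time_s: 12.97
tcp_pos: [0.5498, 0.1427, 0.1598]
tcp_rot: [0.0, 0.093, 0.996, -0.002]
contact_force: [1.0, -0.5, -0.0]
finger_gap: 0.0298
gripper_force: 0.0
```

servo_tool --deltas '[-0.12,-0.27,-0.04,0,0,0.08,-0.25,-0.53,-0.07,0,0,0.162]'

```text
time_s: 13.13
tcp_pos: [0.5636, 0.093, 0.1669]
tcp_rot: [-0.0, 0.213, 0.977, 0.0]
contact_force: [0.3, -1.0, -0.5]
finger_gap: 0.03
gripper_force: 0.0
```

servo_tool --deltas '[-0.18,-0.22,-0.04,0,0,0.08,-0.37,-0.45,-0.07,0,0,0.162]' --claw 0.1

```text
time_s: 13.3
tcp_pos: [0.579, 0.0354, 0.1739]
tcp_rot: [0.0, 0.334, 0.942, 0.0]
contact_force: [1.2, 0.5, 0.7]
finger_gap: 0.0387
gripper_force: 0.0
```

servo_tool --deltas '[-0.24,-0.17,-0.04,0,0,0.08,-0.47,-0.35,-0.07,0,0,0.162]'

```text
time_s: 13.47
tcp_pos: [0.594, -0.0217, 0.1809]
tcp_rot: [0.0, 0.45, 0.893, -0.0]
contact_force: [0.4, 0.4, -0.7]
finger_gap: 0.0492
gripper_force: 0.0
```

servo_tool --deltas '[-0.28,-0.1,-0.04,0,0,0.08,-0.55,-0.22,-0.07,0,0,0.162,-0.55,-0.22,-0.07,0,0,0.162,-0.55,-0.22,-0.07,0,0,0.162,-0.55,-0.22,-0.07,0,0,0.162]'

```text
time_s: 13.88
tcp_pos: [0.6088, -0.0768, 0.1874]
tcp_rot: [-0.0, 0.556, 0.831, 0.0]
contact_force: [0.1, 0.8, 0.5]
finger_gap: 0.0502
gripper_force: 0.0
```

```bash
python3 look.py "(.6098,-.0759)" pics/w5.png
```

```text
[ 0.60884031 -0.0768487   0.18741456] 112.4304406870999 13.8833
pred [321.43279669 187.21149833]
px [323. 184.] ctr [ 0.6101 -0.0738  0.014 ] size [0.079 0.038] yaw 110.1
```

Run:
```python
from h import *
chain([([.6101,-.0738,.09],110.3),([.6101,-.0738,.043],110.3)])
```

```text
[0.015, 0.021, 0.975, -0.0, -0.001, 0.024]
[0.0, -0.0, 0.47, 0.0, 0.0, 0.0]
```

servo_tool --deltas '[0.02,0.02,0.3,0,0,0.02,0.02,0.02,0.6,0,0,0.02,0.02,0.02,0.85,0,0,0.02,0.02,0.02,0.97,0,0,0.02]'

```text
time_s: 14.27
tcp_pos: [0.6082, -0.0732, 0.0876]
tcp_rot: [-0.002, 0.568, 0.823, -0.001]
contact_force: [-1.1, 0.3, -0.2]
finger_gap: 0.0506
gripper_force: 0.0
```

servo_tool --deltas '[0,0,0.2,0,0,0,0,0,0.35,0,0,0,0,0,0.44,0,0,0,0,0,0.47,0,0,0,0,0,0.47,0,0,0]'

```text
time_s: 14.68
tcp_pos: [0.6101, -0.0742, 0.0436]
tcp_rot: [-0.0, 0.569, 0.822, -0.0]
contact_force: [0.4, 0.4, -0.4]
finger_gap: 0.0505
gripper_force: 0.0
```

servo_tool --deltas '[0,0,0,0,0,0,0,0,0,0,0,0,0,0,0,0,0,0,0,0,0,0,0,0,0,0,0,0,0,0,0,0,0,0,0,0]' --claw -1

```text
time_s: 15.18
tcp_pos: [0.6104, -0.0749, 0.044]
tcp_rot: [0.0, 0.57, 0.822, 0.0]
contact_force: [-0.7, -0.1, 3.2]
finger_gap: 0.0158
gripper_force: 30.0
```

servo_tool --deltas '[0,0,-0.2,0,0,0,0,0,-0.5,0,0,0,0,0,-0.8,0,0,0,0,0,-1,0,0,0,0,0,-1,0,0,0]'

```text
time_s: 15.6
tcp_pos: [0.6127, -0.0746, 0.1484]
tcp_rot: [0.003, 0.57, 0.822, 0.002]
contact_force: [0.8, -0.0, -1.0]
finger_gap: 0.0155
gripper_force: 30.0
```

Run:
```python
from h import *
p,r=pose();print(p)
W=np.array([.540,.2045]);a=np.radians(4.5)
g=lambda x,y,z:[*(W+[np.cos(a)*x-np.sin(a)*y,np.sin(a)*x+np.cos(a)*y]),z]
m=[.525,.0,.15]; t=g(-.006,-.055,.15);print(t)
chain(line(p,110.5,m,158,3)+line(m,158,t,184.5,2))
```

```text
[ 0.61273155 -0.07457318  0.14844744]
[np.float64(0.5383337462626328), np.float64(0.1491987920703109), 0.15]
[0.335, -0.187, -0.007, 0.004, 0.002, -0.175]
[0.374, -0.088, -0.005, 0.0, 0.0, -0.176]
[0.383, 0.017, -0.005, 0.0, 0.0, -0.176]
[0.218, 0.717, 0.0, 0.0, 0.0, -0.147]
[0.048, 0.747, 0.0, 0.0, 0.0, -0.147]
```

servo_tool --deltas '[0.11,-0.06,-0.02,0,0,-0.06,0.22,-0.12,-0.04,0,0,-0.12,0.335,-0.19,-0.06,0,0,-0.176]'

```text
time_s: 15.85
tcp_pos: [0.58, -0.05, 0.1492]
tcp_rot: [-0.0, 0.449, 0.894, -0.0]
contact_force: [0.3, 0.3, -0.8]
finger_gap: 0.0158
gripper_force: 30.0
```

servo_tool --deltas '[0.12,-0.03,0,0,0,-0.06,0.25,-0.06,0,0,0,-0.12,0.37,-0.09,0,0,0,-0.176]'

```text
time_s: 16.1
tcp_pos: [0.5505, -0.0253, 0.149]
tcp_rot: [-0.0, 0.321, 0.947, -0.0]
contact_force: [0.1, 0.3, -1.0]
finger_gap: 0.0156
gripper_force: 30.0
```

servo_tool --deltas '[0.12,0,0,0,0,-0.06,0.25,0.02,0,0,0,-0.12,0.38,0.02,0,0,0,-0.176]'

```text
time_s: 16.35
tcp_pos: [0.5219, -0.0004, 0.1491]
tcp_rot: [-0.0, 0.188, 0.982, 0.0]
contact_force: [-0.0, 1.4, -0.9]
finger_gap: 0.0158
gripper_force: 30.0
```

servo_tool --deltas '[0.07,0.24,0,0,0,-0.05,0.15,0.48,0,0,0,-0.1,0.22,0.72,0,0,0,-0.147]'

```text
time_s: 16.6
tcp_pos: [0.5286, 0.0746, 0.1492]
tcp_rot: [-0.0, 0.074, 0.997, -0.0]
contact_force: [0.6, -0.3, 0.1]
finger_gap: 0.0157
gripper_force: 30.0
```

servo_tool --deltas '[0.02,0.25,0,0,0,-0.05,0.03,0.5,0,0,0,-0.1,0.05,0.7,0,0,0,-0.147,0.05,0.75,0,0,0,-0.147,0.05,0.75,0,0,0,-0.147,0.05,0.75,0,0,0,-0.147]'

```text
time_s: 17.1
tcp_pos: [0.5353, 0.1482, 0.1491]
tcp_rot: [-0.001, -0.039, 0.999, -0.0]
contact_force: [0.3, 0.2, -1.3]
finger_gap: 0.0157
gripper_force: 30.0
```

Run:
```python
from h import *
o=arm.get_obs();p,r=pose(o);print(p,np.degrees(np.arctan2(*r.as_matrix()[[1,0],0])))
W=np.array([.540,.2045]);a=np.radians(4.5)
g=lambda x,y,z:[*(W+[np.cos(a)*x-np.sin(a)*y,np.sin(a)*x+np.cos(a)*y]),z]
chain([(g(-.006,-.055,.09),184.5),(g(-.006,-.055,.050),184.5)])
```

```text
[0.53529281 0.14818664 0.14907453] -175.5691986392894
[-0.032, 0.008, 0.591, -0.001, -0.001, -0.001]
[0.0, -0.0, 0.4, 0.0, 0.0, 0.0]
```

servo_tool --deltas '[-0.03,0,0.15,0,0,0,-0.03,0,0.3,0,0,0,-0.03,0,0.45,0,0,0,-0.03,0,0.59,0,0,0,-0.03,0,0.59,0,0,0]'

```text
time_s: 17.52
tcp_pos: [0.5371, 0.1465, 0.0872]
tcp_rot: [-0.002, -0.038, 0.999, -0.001]
contact_force: [-0.7, -0.6, -2.2]
finger_gap: 0.0155
gripper_force: 30.0
```

servo_tool --deltas '[0,0,0.1,0,0,0,0,0,0.2,0,0,0,0,0,0.3,0,0,0,0,0,0.37,0,0,0,0,0,0.4,0,0,0,0,0,0.4,0,0,0]'

```text
time_s: 18.02
tcp_pos: [0.5381, 0.1492, 0.0499]
tcp_rot: [-0.001, -0.04, 0.999, -0.0]
contact_force: [-0.8, -0.2, -1.3]
finger_gap: 0.0157
gripper_force: 30.0
```

servo_tool --deltas '[0,0,0,0,0,0,0,0,0,0,0,0,0,0,0,0,0,0,0,0,0,0,0,0]' --claw -0.35

```text
time_s: 18.35
tcp_pos: [0.5389, 0.1495, 0.0512]
tcp_rot: [0.0, -0.04, 0.999, 0.0]
contact_force: [-0.1, 0.4, 0.9]
finger_gap: 0.0297
gripper_force: 0.0
```

servo_tool --deltas '[0,0,-0.2,0,0,0,0,0,-0.5,0,0,0,0,0,-0.8,0,0,0,0,0,-1,0,0,0,0,0,-1,0,0,0]'

```text
time_s: 18.77
tcp_pos: [0.5406, 0.1508, 0.1553]
tcp_rot: [0.003, -0.04, 0.999, 0.001]
contact_force: [0.9, -0.4, 0.2]
finger_gap: 0.0296
gripper_force: 0.0
```

servo_tool --deltas '[0.2,0.1,-0.3,0,0,0,0.5,0.3,-0.6,0,0,0,0.8,0.5,-0.9,0,0,0,0.8,0.5,-1,0,0,0,0.8,0.5,-1,0,0,0,0.8,0.5,-1,0,0,0]' --claw -1

```text
time_s: 19.27
tcp_pos: [0.4552, 0.193, 0.2514]
tcp_rot: [0.001, -0.04, 0.999, -0.0]
contact_force: [0.8, -0.4, -0.2]
finger_gap: 0.0007
gripper_force: 0.0
```

Run:
```python
from h import *
o=arm.get_obs();p,r=pose(o);print(p,o["time_s"])
im=viewer.grab_frame("wrist")[:,:,::-1];tp=viewer.grab_frame("top")[:,:,::-1]
t=cv2.resize(tp[140:300,200:470],(640,379),interpolation=3)
cv2.imwrite("pics/w6.png",cv2.resize(np.vstack([im[:240],t]),None,fx=.95,fy=.95))
```

```text
[0.45515705 0.19300323 0.25135603] 19.2667
```

View pics/w6.png

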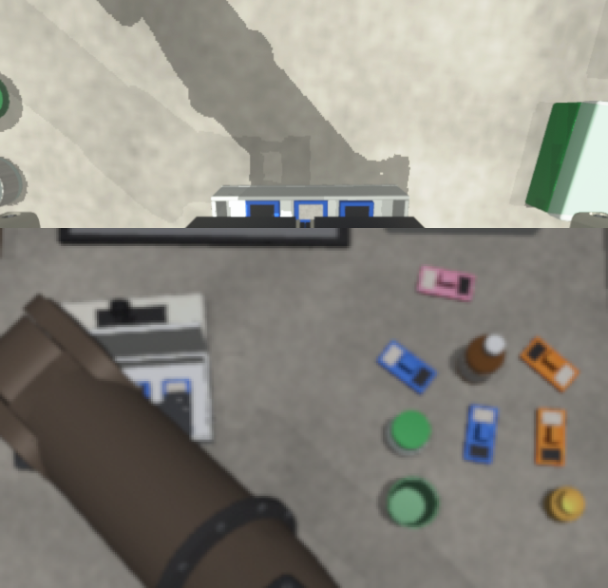

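Three blues are in the well and two remain on the bench. The other objects visible in this crop look undisturbed. Next I go over the cover with the fingers shut, off to one side of the knob.

servo_tool --deltas '[-0.3,-0.13,-0.04,0,0,0,-0.6,-0.27,-0.04,0,0,0,-0.85,-0.4,-0.04,0,0,0]'

```text
time_s: 19.62
tcp_pos: [0.5449, 0.1577, 0.2531]
tcp_rot: [-0.001, -0.039, 0.999, -0.001]
contact_force: [-0.9, -0.2, -0.1]
finger_gap: 0.0002
gripper_force: 0.0
```

servo_tool --deltas '[-0.35,0,0,0,0,0,-0.7,0,0,0,0,0,-1,0,0,0,0,0,-1,0,0,0,0,0,-1,0,0,0,0,0]'

```text
time_s: 20.03
tcp_pos: [0.6435, 0.1664, 0.2514]
tcp_rot: [-0.002, -0.038, 0.999, -0.0]
contact_force: [-0.8, 0.4, 0.2]
finger_gap: 0.0005
gripper_force: 0.0
```

Run:
```python
from h import *
W=np.array([.540,.2045]);a=np.radians(4.5)
o=arm.get_obs();p,r=pose(o);print(p,R.from_euler('z',-a).apply(np.r_[p[:2]-W,p[2]]),o["time_s"],o["qpos"].round(2))
g=lambda x,y,z:[*(W+[np.cos(a)*x-np.sin(a)*y,np.sin(a)*x+np.cos(a)*y]),z]
chain([(g(.1,-.045,.172),184.5)])
```

```text
[0.64351539 0.16641364 0.2514118 ] [ 0.10020806 -0.04609068  0.2514118 ] 20.0333 [ 0.14  0.63 -0.79  1.41  0.45  1.29  0.96]
[-0.001, 0.011, 0.794, -0.0, -0.002, -0.001]
```

servo_tool --deltas '[0,0,0.2,0,0,0,0,0,0.5,0,0,0,0,0,0.7,0,0,0,0,0,0.8,0,0,0,0,0,0.8,0,0,0]'

```text
time_s: 20.45
tcp_pos: [0.6406, 0.1663, 0.1716]
tcp_rot: [-0.003, -0.04, 0.999, -0.001]
contact_force: [-0.5, -0.7, -0.7]
finger_gap: 0.0005
gripper_force: 0.0
```

servo_tool --deltas '[0.22,0,0,0,0,0,0.34,0,0,0,0,0,0.46,0,0.01,0,0,0,0.58,0,0.05,0,0,0,0.7,0,0.09,0,0,0]'

```text
time_s: 20.87
tcp_pos: [0.5731, 0.1624, 0.1676]
tcp_rot: [0.002, -0.039, 0.999, 0.0]
contact_force: [2.5, 0.8, -1.5]
finger_gap: 0.0003
gripper_force: 0.7
```

Run:
```python
from h import *
W=np.array([.540,.2045]);a=np.radians(4.5)
o=arm.get_obs();p,r=pose(o);print(p,R.from_euler('z',-a).apply(np.r_[p[:2]-W,p[2]]),o["time_s"],o["contact_force"])
cv2.imwrite("pics/s2.png",cv2.resize(viewer.grab_frame("side")[150:330,200:420,::-1],None,fx=3,fy=3))
```

```text
[0.57307364 0.1624297  0.16755916] [ 0.02967089 -0.04453553  0.16755916] 20.8667 [ 2.50508877  0.81177625 -1.51933762]
```

View pics/s2.png

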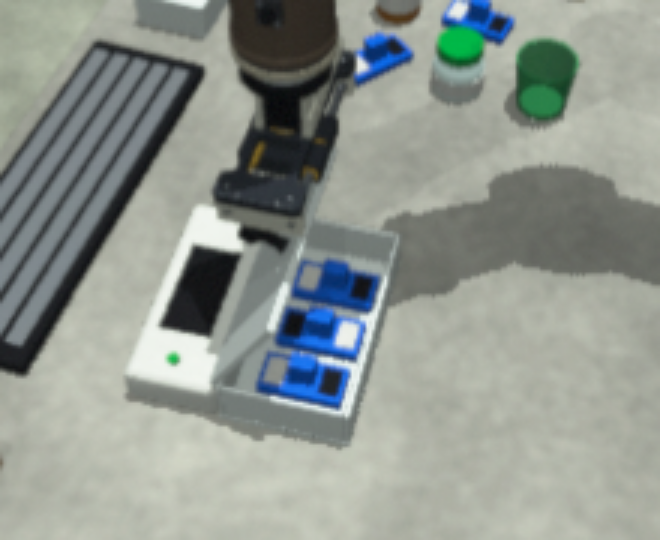

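The side view shows all three blues flat in the well and the cover partly folded, with low force. I'll continue the arc.

servo_tool --deltas '[0.11,0,0.06,0,0,0,0.21,0,0.135,0,0,0,0.3,0,0.22,0,0,0,0.38,0,0.32,0,0,0,0.44,0,0.425,0,0,0,0.49,0,0.54,0,0,0,0.53,0,0.64,0,0,0,0.545,0,0.71,0,0,0,0.545,0,0.76,0,0,0,0.545,0,0.78,0,0,0]'

```text
time_s: 21.75
tcp_pos: [0.5185, 0.1577, 0.0873]
tcp_rot: [-0.0, -0.04, 0.999, -0.0]
contact_force: [-1.0, 0.0, 0.5]
finger_gap: 0.0007
gripper_force: 0.3
```

servo_tool --deltas '[0,0,0.01,0,0,0,0,0,0.02,0,0,0,0,0,0.03,0,0,0,0,0,0.03,0,0,0]'

```text
time_s: 22.08
tcp_pos: [0.5188, 0.1579, 0.0857]
tcp_rot: [0.001, -0.039, 0.999, -0.0]
contact_force: [-2.8, -1.2, 9.0]
finger_gap: 0.0008
gripper_force: 4.5
```

servo_tool --deltas '[0,0,0.02,0,0,0,0,0,0.03,0,0,0,0,0,0.03,0,0,0]'

```text
time_s: 22.33
tcp_pos: [0.5189, 0.158, 0.0852]
tcp_rot: [0.001, -0.039, 0.999, -0.001]
contact_force: [-12.2, -7.2, 41.3]
finger_gap: 0.0006
gripper_force: 21.1
```

servo_tool --deltas '[0,0,-0.3,0,0,0,0,0,-0.6,0,0,0,0,0,-0.9,0,0,0,0,0,-0.9,0,0,0]'

```text
time_s: 22.67
tcp_pos: [0.5209, 0.1598, 0.1774]
tcp_rot: [0.004, -0.04, 0.999, 0.001]
contact_force: [0.9, 1.3, -1.2]
finger_gap: 0.0002
gripper_force: 0.0
```

servo_tool --deltas '[0.3,-0.3,-0.2,0,0,0,0.6,-0.6,-0.4,0,0,0,0.9,-0.9,-0.4,0,0,0]'

```text
time_s: 22.92
tcp_pos: [0.4431, 0.0697, 0.2128]
tcp_rot: [0.002, -0.041, 0.999, 0.001]
contact_force: [1.3, -0.8, 0.6]
finger_gap: 0.0002
gripper_force: 0.0
```

servo_tool --deltas '[0.1,-0.3,0,0,0,0,0.2,-0.6,0,0,0,0,0.2,-0.9,0,0,0,0,0.2,-0.9,0,0,0,0,0.2,-0.9,0,0,0,0]'

```text
time_s: 23.33
tcp_pos: [0.4298, -0.0243, 0.211]
tcp_rot: [0.0, -0.037, 0.999, -0.0]
contact_force: [1.0, -0.2, -0.1]
finger_gap: 0.0004
gripper_force: 0.0
```

Run:
```python
from h import *
s=viewer.grab_frame("side")[150:330,200:420,::-1];t=viewer.grab_frame("top")[140:300,200:510,::-1]
cv2.imwrite("pics/end.png",np.vstack([cv2.resize(s,(390,320)),cv2.resize(t,(390,201))]))
```

```text
(no output)
```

View pics/end.png

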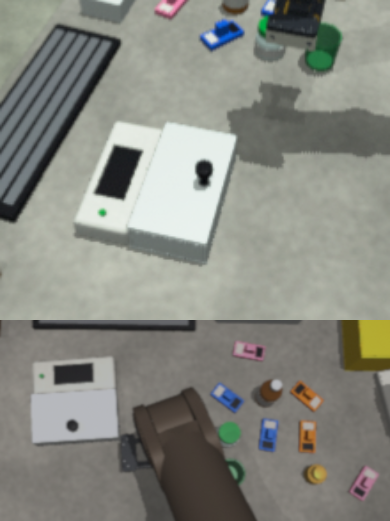

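The cover lies flat on the well, the arm is clear, and the two other blues are still on the bench.

```bash
python3 -c "
from workcell import job_done
print(job_done())"
```

```text
the job is handed in; nothing more can be done
None
```

The job is handed in at about 23 s of the 72 s allowed, with three blue cartridges lowered flat into the well, the cover pressed shut and nothing else seen to have moved; the fingertips briefly pressed the cover with 41 N (the 40 N limit is for the arm and gripper body), and no verdict came back.

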